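# Hold the ring-light loupe in focus over a handpiece head

### The arm

A 6-joint arm with a two-finger parallel gripper is mounted at the origin on the work surface. World frame = base frame: x ahead of the robot, y to its left, z up, the work surface at z = 0. Lengths are in mm, angles in degrees, forces in N, time in s.
With the tool pointing down it reaches from about 200 to 875 mm from the base axis. Payload 3.4 kg.
Tool frame: the origin (TCP) lies midway between the tips of the shut fingers; the grasp point (between the pads) lies 19 mm behind it; z points along the fingers, y is the line along which they close (so a half turn about z gives the same grasp; the last joint's range is limited). The gripper opens to 94 mm and grips with 3 to 60 N. Pads are 16 mm wide; open, the fingers measure 119 mm over their backs; the gripper's body (75 mm by 177 mm) begins 78 mm behind the grasp point.
Start: joints at [-73.797, 15.808, 86.224, -0, 77.962, -6.933], TCP at [225.929, -528.792, 205.493] pointing down, gripper open.
Joint ranges: [-165.64, 165.64], [-43.16, 119.46], [12.63, 154.43], [-67.54, 247.53], [6.08, 155.33], [-154.97, 154.97]. Speed limits (degrees/s): [147.25, 147.25, 180, 180, 180, 180].

### API

Orientations are given as a 3x3 rotation matrix whose columns are the frame's x, y, z axes.
In Python, from workcell import sense, get_image, get_calibration, job gives the robot as it stands.
- The arm moves only by the shell command python3 -m handwheel 'ROWS' [OPENING] [FORCE]. ROWS is text: rows parted by semicolons, each of 6 numbers parted by spaces: the shift along the tool's x, y, z in m, then the turn, a rotation vector about the tool's x, y, z in rad. In form: x y z ax ay az; .... A call has 1 to 5 rows; each row shifts and turns the commanded pose from where the row before left it, along the tool's axes as they then stand; what a row does not reach is not made up. A row lasts 1/12 s, in which the tool goes at most 41.7 mm and 7.16 degrees, less where a joint would pass 70% of its speed; a pose out of reach is approached as far as the arm can. A call is refused whole if a number of a shift passes 0.0417 or a number of a turn 0.125, either way. A call with a gripper value outside its range is refused whole. OPENING is the opening, from 0 (shut) to 1 (fully open), set as the call begins (- or left out, the last holds). The fingers move at their own pace and stop on an object; FORCE is the grip in N (left out, the last holds). Time passes only in rows, so rows that do not move let the fingers close. It gives the time, the measured TCP pose, the force, the opening and the grip force at its end, in the units of the state.
- sense(): the state, without advancing time (a new reading comes with each control period).
- get_image(name): name is "scene" or "top" or "wrist"; returns the picture (480x640x3 uint8, red, green, blue); there is no depth.
- get_calibration(name): a dict with "K" (3x3 intrinsics, pixels), "rvec" (rotation vector, rad) and "tvec" (3), from world to camera coordinates, as OpenCV has them. Camera axes: x right, y down, z forward; pixel columns grow to the right and rows downward; lengths in mm; the calibration is good to about 2 mm. A picture is of the moment at which its call begins: read the wrist's pose just before it. get_calibration takes no time and is no camera call; for the wrist camera it gives the pose at the moment of the call.
- job.finish_job(): hands the job in; it is judged then, once.
The state is a dict: "t": time; "joint_pos": joint angles; "qd": joint speeds; "tau": joint torques, N m; "tool_pos": TCP position; "tcp_rot": TCP orientation; "force": force on the tool from outside, world axes, zero at the start; "wrist_torque": the same for the moment, N m; "width": finger opening in mm; "grasp_force": force on a finger pad.
Only numpy, scipy, OpenCV 4.12 (cv2) and the standard library are available. Lean on these libraries where they do the work, as an engineer would, in place of code of your own. Each camera call takes 0.05 s, during which the arm holds its last target. There are 200 camera calls.

### The job

The turbine handpiece on the inspection stand has to have its head checked under the magnifier. Take the loupe by its handle, pull it straight out of its charging socket against the spring catch, and hold it over the handpiece: lens centred above the upturned head, level, and at the height of the red collar on the stand's post. Keep it steady there for three seconds and finish while still holding it, with nothing else carrying it; do not disturb the handpiece, the trays, the bowl or the jar.

Things in the scene. Friction and masses are not known exactly. Their poses are not given: they have to be found in the camera images.
- loupe: loupe, 150 g: glass lens in a black ring 70 mm across, 12 mm thick; blue square handle 20 x 20 mm, 110 mm long; black plug blade at its end. Origin: lens centre, mid-thickness, on the handle axis. x points from handle to lens (handle x -50 to -160 mm, blade -160 to -182 mm), z is the lens axis, up. Starts plugged in, level, 50 mm above the shelf.
- loupe_grip (a point): middle of the loupe's blue handle, near the balance point, 95 mm behind the lens centre, on the handle's axis; axes as the loupe's
- plug_tip (a point): free end of the loupe's plug blade (12 mm wide, 7 mm thick, 22 mm long), 182 mm behind the lens centre
- dock: charging cradle, fixed, heading varies: grey base 190 x 66 x 10 mm; smooth black plastic rib 12 mm wide, top at 40 mm, under the loupe's handle; at the -x end a white socket block 52 x 66 mm, 72 mm high. Origin on the shelf under the middle of the docked handle; x points from the block to the lens, the way the plug pulls out.
- socket_mouth (a point): centre of the socket's opening in the block's face, 50 mm above the shelf; the plug blade sits 21 mm deep in it and moves along the cradle's x axis
- catch (a joint): height in m of the sprung ball catch (red-topped pin in the socket block's top): 0 at rest; it rises about 2 mm while the ridge on the plug passes under it in the first 10 mm of the pull, then drops back. Pulling past it takes roughly 10 N.
- stand: inspection stand, fixed, heading varies: white-edged base plate 250 (x) x 125 (y) x 12 mm with a black mat, two green notched rests, and a steel post 12 mm thick, 200 mm high, at x = 115, y = 45 mm. Origin on the shelf, 20 mm to the -x side of the plate's middle; the handpiece lies along its x axis, head towards +x.
- collar: red collar with a white line round its middle, 24 mm across, 10 mm high, clamped on the stand's post (fixed); origin on the post's axis at the white line, 118 to 165 mm above the shelf. The line marks the height for the middle plane of the lens. A thumbscrew sticks out 26 mm along its y axis.
- handpiece: steel turbine handpiece, loose in the green rests, 133 mm long, tube 16 mm thick, tube axis 38 mm above the shelf; origin on the tube axis under the head; the tube runs to -x, head at the +x end
- handpiece_head (a point): middle of the handpiece head's upturned face (13 mm across, dark hole in it), 53 mm above the shelf: the lens centre belongs straight above it
- green_tray: faded green plastic tray with instruments, 240 x 150 x 18 mm, origin at the centre of its underside; to be left alone
- brass_tray: tarnished brass tray with two small pots, 200 x 130 x 16 mm, origin at the centre of its underside; to be left alone
- bowl: white rubber bowl, 110 mm across, 52 mm high, origin at the centre of its underside; to be left alone
- jar: glass jar with steel lid, 68 mm across, 95 mm high, origin at the centre of its underside; to be left alone
There are look-alikes about, which are no part of the job. Several things have the shape of the handpiece; the one meant has the colours described above.

How it is judged (in metres and radians):
On the way, in this order (a step that is already met when the one before it is completed fails the run):
1. the plug is pulled right out of the socket and the loupe is held (x of plug_tip in the frame of socket_mouth above 0.002 m and contact force between loupe and the fingers above 1 N), for 0.1 s.
2. the lens is held still for three seconds over the handpiece head, level and at the collar's height (horizontal distance between loupe and handpiece_head below 0.01 m and z of loupe in the frame of collar between -0.006 and 0.006 m and angle between loupe's own z axis and vertical below 0.1 rad and linear speed of loupe below 0.02 m/s and contact force between loupe and the fingers above 1 N), for 3 s.
At the end, for the whole second after the job is handed in: Still held by its handle and still, lens centre within 10 mm of straight above the handpiece head and within 6 mm of the height of the collar's white line, tilted under 0.1 rad, touching neither stand, collar nor handpiece; handpiece within 6 mm of its place (all of step 2 and horizontal distance between the grasp point and loupe above 0.045 m and contact force between loupe and stand below 0.2 N and contact force between loupe and collar below 0.2 N and contact force between loupe and handpiece below 0.2 N and distance of handpiece_head from where it was at the start of the episode below 0.006 m); the arm keeps its last pose, push and grip.
It fails at once if the handpiece is disturbed (distance of handpiece_head from where it was at the start of the episode above 0.006 m).
It fails at once if a tray, the bowl or the jar is pushed more than 15 mm (distance of any of green_tray, brass_tray, bowl, jar from where it was at the start of the episode above 0.015 m).
It also fails if it takes over 56 s, if anything falls off the work surface, if the arm or the gripper's body presses on something with over 40 N, if the wrist force passes 120 N, or if a joint passes its speed limit or range.

## Working session

There is one attempt and no reset: what is moved stays moved. The work goes in short steps, Python scripts to look and compute and a shell command to move; the robot and the scene stay as the last step left them, time stands still between calls to the robot, and variables do not carry over. Pictures are saved under pics/ and viewed, at most 10 in all, crops included, and the job is handed in when it is done.

```bash
mkdir -p pics; cat > h.py <<'E'
import numpy as np,cv2
from workcell import sense,get_image,get_calibration,job
def cal(n):
    c=get_calibration(n);R=cv2.Rodrigues(np.array(c["rvec"],float))[0];return np.array(c["K"],float),R,np.array(c["tvec"],float).ravel()
def ray(n,uv,z,c=None):
    K,R,t=c or cal(n);C=-R.T@t;d=R.T@np.linalg.solve(K,[uv[0],uv[1],1.]);return C+d*(z-C[2])/d[2]
def proj(n,P,c=None):
    K,R,t=c or cal(n);p=K@(R@np.array(P,float)+t);return p[:2]/p[2]
def save(n,im): cv2.imwrite(f"pics/{n}.png",im[:,:,::-1])
E
python3 - <<'E'
from h import *
for n in("top","scene"):
    save(n,get_image(n));K,R,t=cal(n);print(n,K[0,0],(-R.T@t).round(),R.round(2).tolist())
print(sense())
E
```

```text
top 470.20399238076715 [ 364.   15. 1211.] [[-0.02, -1.0, 0.01], [-0.99, 0.01, -0.12], [0.12, -0.01, -0.99]]
scene 512.4700039235654 [1152. -329. 1233.] [[0.47, 0.88, 0.01], [0.74, -0.39, -0.54], [-0.48, 0.26, -0.84]]
{'t': 0.1, 'joint_pos': array([-7.37980081e+01,  1.58426632e+01,  8.62838263e+01, -9.13513410e-05,
        7.79629737e+01, -6.93468254e+00]), 'qd': array([ 0.02476041, -0.04407372, -0.15416684, -0.09174122,  0.09779227,
       -0.0826172 ]), 'tau': array([ 2.27292156e-03, -4.05453873e+01, -2.37780672e+01,  7.03281490e-02,
        2.98546592e-02, -4.68561007e-05]), 'tool_pos': array([ 225.77411596, -528.29726891,  204.73333415]), 'tcp_rot': array([[ 9.19570088e-01,  3.92925773e-01, -4.37173897e-04],
       [ 3.92925972e-01, -9.19568885e-01,  1.49897869e-03],
       [ 1.86975848e-04, -1.55019294e-03, -9.99998781e-01]]), 'force': array([-0.31735094,  0.88301185, -0.28532797]), 'wrist_torque': array([0.04574899, 0.0545296 , 0.04637219]), 'grasp_force': 0.0, 'width': 94.27423097894058}
```

View pics/top.png

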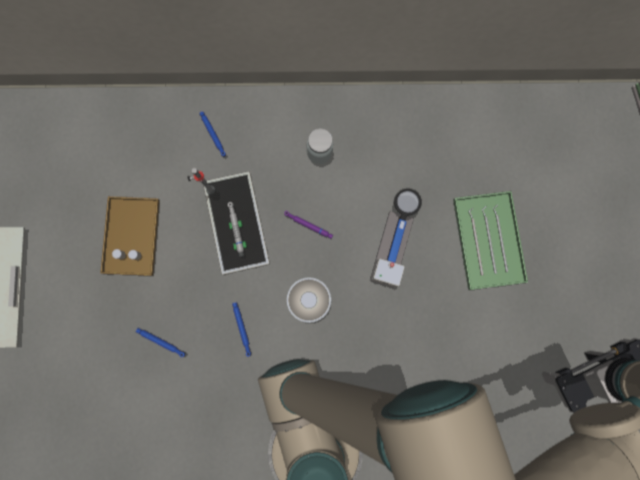

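View pics/scene.png

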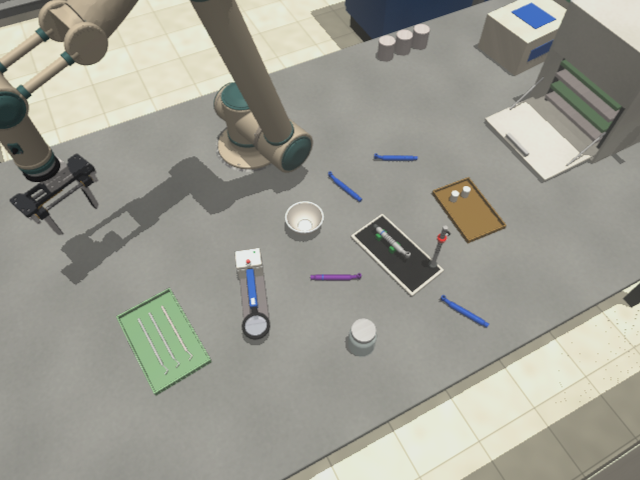

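The overhead view shows the loupe's lens at (407,203) and its socket block at (389,273). Handpiece-shaped things are blue at (213,135), (160,342) and (241,328), purple at (309,225), and steel in green rests on the black mat at (236,228). The steel one fits the description. I'll confirm it in enlarged crops.

```bash
python3 - <<'E'
from h import *
t=cv2.imread("pics/top.png");s=cv2.imread("pics/scene.png")
f=lambda im,x,y,w,h,k:cv2.resize(im[y:y+h,x:x+w],None,fx=k,fy=k,interpolation=cv2.INTER_CUBIC)
a=np.hstack([f(t,180,160,100,120,5)[:600,:400] if 0 else f(t,185,160,80,120,5),f(t,365,180,80,120,5)])
cv2.imwrite("pics/c1.png",a)
b=np.hstack([f(s,350,205,100,100,4),f(s,220,245,100,100,4)])
cv2.imwrite("pics/c2.png",b)
E
```

```text
(no output)
```

View pics/c1.png

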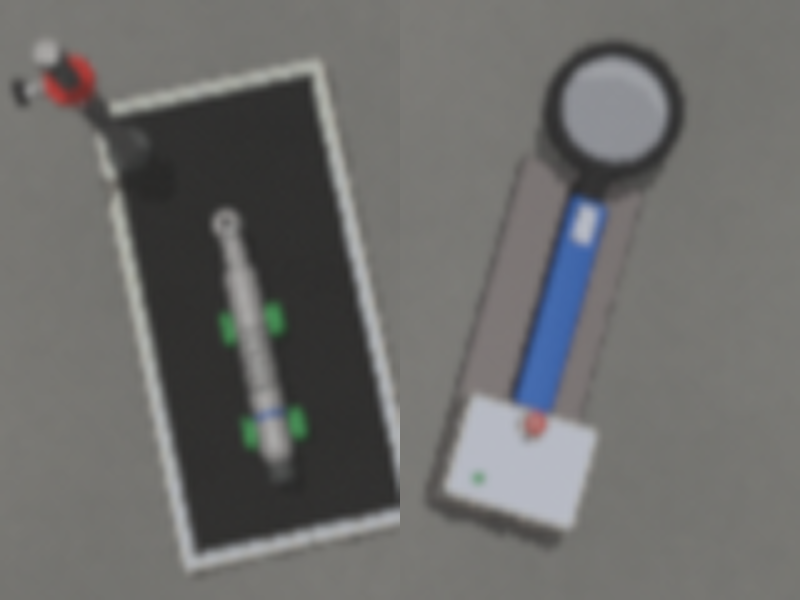

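View pics/c2.png

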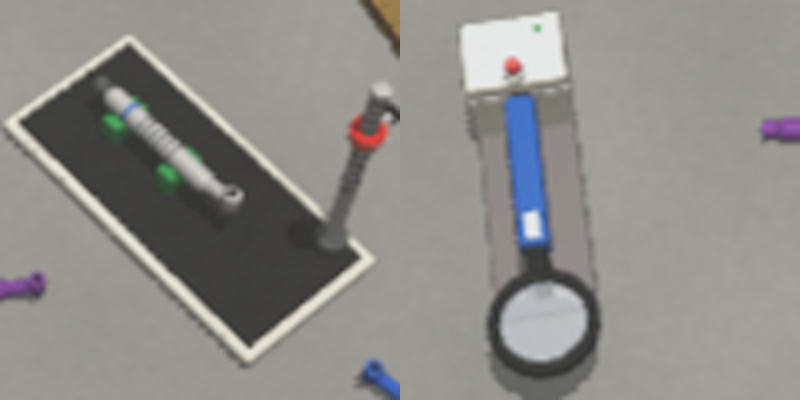

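The crops confirm it: the steel handpiece lies in the green rests, with its head at top-view (230,204) and the red collar at (198.6,175.6). In the scene view the head is at (407.6,253.6), the collar at (441.4,237.9) and the lens at (255.6,325.1).

```bash
cat >> h.py <<'E'
def tri(obs):
    # obs: list of (cal,uv)
    A=[];b=[]
    for (K,R,t),uv in obs:
        n=np.linalg.solve(K,[uv[0],uv[1],1.])
        for i in(0,1): A.append(R[i]-n[i]*R[2]);b.append(n[i]*t[2]-t[i])
    x,*_=np.linalg.lstsq(np.array(A),np.array(b),rcond=None);return x
E
python3 - <<'E'
from h import *
T=cal("top");S=cal("scene")
for n,a,b in [("head",(230,204),(407.6,253.6)),("collar",(198.6,175.6),(441.4,237.9)),("lens",(407.6,201.5),(255.6,325.1)),("posttop",(194,169.6),(445,227.5)),("postbase",(211,191),(433,265.5)),("red",(391.6,264.8),(247.9,261.2))]:
    x=tri([(T,a),(S,b)]);print(n,x.round(1),(proj("",x,T)-a).round(1),(proj("",x,S)-b).round(1))
print("head@53",ray("",(230,204),53,T),ray("",(407.6,253.6),53,S))
print("tail@38",ray("",(240.6,253.5),38,T))
for uv in [(407.6,201.5),(402.1,219.6),(391.6,260.7)]:print("h",ray("",uv,50,T))
print("catchtop",ray("",(391.6,264.8),74,T))
print("block",[ray("",(365+x/5-.4,180+y/5-.4),72,T)[:2].round() for x,y in[(73,393),(196,432),(174,530),(44,490)]])
K,R,t=cal("wrist");s=sense();P=s["tcp_rot"];print("cam in tool",P.T@(-R.T@t-s["tool_pos"]),(R@P).round(2).tolist(),K[0,0])
E
```

```text
head [613.  203.8  50.5] [0.3 0.1] [ 0.3 -0.1]
collar [659.1 259.9 150.8] [0.4 0.2] [ 0.4 -0.1]
lens [ 613.5 -243.3   49.6] [0.3 0.1] [0.3 0. ]
posttop [659.6 259.2 198.4] [0.4 0.2] [ 0.4 -0.1]
postbase [658.3 262.3   7.8] [-0.5 -0.2] [-0.5  0.1]
red [ 451.8 -191.7   78.5] [0.3 0.1] [0.3 0. ]
head@53 [612.8339433  204.11505246  53.        ] [613.98817303 201.85839832  53.        ]
tail@38 [489.46052933 179.44522677  38.        ]
h [ 613.72493903 -242.45403308   50.        ]
h [ 567.62677373 -226.70664253   50.        ]
h [ 464.54362088 -196.46653729   50.        ]
catchtop [ 452.47629766 -191.71738828   74.        ]
block [array([ 469., -162.]), array([ 449., -222.]), array([ 402., -209.]), array([ 422., -147.])]
cam in tool [  79.97409001   -0.51324945 -179.5049037 ] [[-0.0, 1.0, 0.0], [-0.96, -0.0, -0.28], [-0.28, -0.0, 0.96]] 349.671666933747
```

Lens at (613.6,-243), dock heading -17.2°, grip at (523,-215). Head is at (613,204) and the collar line at about 151 mm. I move above the grip and turn +0.70 rad about tool z.

```bash
m="python3 -m handwheel"
python3 -m handwheel '0.033 -0.0143 0 0 0 0;0.033 -0.0143 0 0 0 0;0.033 -0.0143 0 0 0 0;0.033 -0.0143 0 0 0 0;0.033 -0.0143 0 0 0 0' 1 50 >/dev/null
python3 -m handwheel '0.033 -0.0143 0 0 0 0;0.033 -0.0143 0 0 0 0;0.033 -0.0143 0 0 0 0;0.033 -0.0143 0 0 0 0;0.033 -0.0143 0 0 0 0' >/dev/null
python3 -m handwheel '0.033 -0.0143 0 0 0 0;0.033 -0.0143 0 0 0 0;0 0 0 0 0 0.1;0 0 0 0 0 0.1;0 0 0 0 0 0.1' >/dev/null
python3 -m handwheel '0 0 0 0 0 0.1;0 0 0 0 0 0.1;0 0 0 0 0 0.1;0 0 0 0 0 0.1;0 0 0 0 0 0'
python3 - <<'E'
from h import *
s=sense();K,R,t=cal("wrist");im=get_image("wrist");save("w1",im);np.savez("w1",K=K,R=R,t=t)
print(s["tool_pos"],s["tcp_rot"].round(4).tolist(),s["t"],s["joint_pos"].round(1))
for P in[(613.6,-243,50),(522.8,-214.8,60),(464,-196.5,60)]:print(proj("",P,(K,R,t)))
E
```

```text
t: 1.77
tool_pos: [522.4, -215.3, 205.0]
tcp_rot: [[0.956, -0.293, -0.001], [-0.293, -0.956, 0.0], [-0.001, -0.0, -1.0]]
force: [0.4, -0.6, -0.4]
width: 94.2
grasp_force: 0.0
[ 522.35513157 -215.27080497  204.99698952] [[0.956, -0.2934, -0.0009], [-0.2934, -0.956, 0.0004], [-0.001, -0.0001, -1.0]] 1.7667 [-29.4  15.   87.5  -0.   77.6  77.6]
[316.69374011 117.53070518]
[316.43258152 222.18192792]
[316.26194049 281.7958377 ]
```

View pics/w1.png

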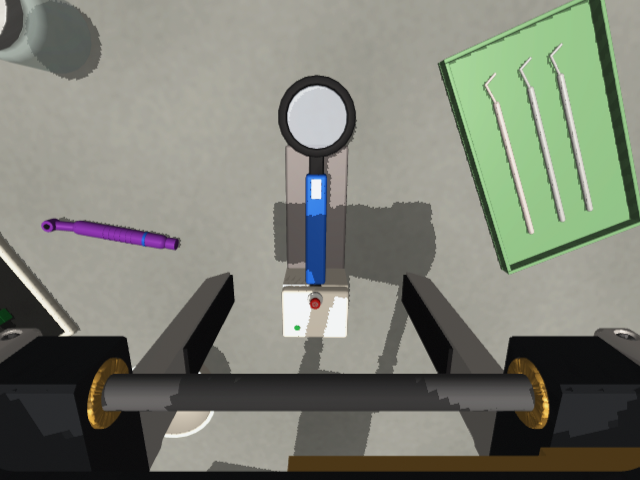

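The wrist view shows the handle along the tool's x at column 316 and the lens at (317,116), as predicted. Now descend to grip height and close.

```bash
python3 -m handwheel '0 0 0.03 0 0 0;0 0 0.03 0 0 0;0 0 0.03 0 0 0;0 0 0.03 0 0 0;0 0 0.02 0 0 0' >/dev/null
python3 -m handwheel '0 0 0.015 0 0 0;0 0 0.01 0 0 0;0 0 0.008 0 0 0;0 0 0 0 0 0;0 0 0 0 0 0'
python3 -m handwheel '0 0 0 0 0 0;0 0 0 0 0 0;0 0 0 0 0 0;0 0 0 0 0 0;0 0 0 0 0 0' 0 50
python3 -m handwheel '0 0 0 0 0 0;0 0 0 0 0 0;0 0 0 0 0 0;0 0 0 0 0 0;0 0 0 0 0 0'
```

```text
t: 2.65
tool_pos: [523.0, -215.6, 32.7]
tcp_rot: [[0.957, -0.291, 0.0], [-0.291, -0.957, -0.0], [0.0, 0.0, -1.0]]
force: [1.3, 0.1, 0.4]
width: 93.7
grasp_force: 0.0
t: 3.07
tool_pos: [522.9, -215.5, 32.9]
tcp_rot: [[0.956, -0.292, 0.001], [-0.292, -0.956, -0.001], [0.001, 0.0, -1.0]]
force: [0.4, 0.9, 0.1]
width: 64.1
grasp_force: 0.0
t: 3.48
tool_pos: [522.6, -215.4, 32.4]
tcp_rot: [[0.956, -0.292, -0.0], [-0.292, -0.956, -0.0], [-0.0, 0.0, -1.0]]
force: [-0.2, 0.1, -0.6]
width: 30.8
grasp_force: 0.0
```

```bash
python3 -m handwheel '0 0 0 0 0 0;0 0 0 0 0 0;0 0 0 0 0 0;0 0 0 0 0 0;0 0 0 0 0 0'
python3 -m handwheel '0.002 0 0 0 0 0;0.002 0 0 0 0 0;0.002 0 0 0 0 0;0.002 0 0 0 0 0;0 0 0 0 0 0'
```

```text
t: 3.9
tool_pos: [522.8, -214.7, 32.4]
tcp_rot: [[0.956, -0.293, 0.0], [-0.293, -0.956, 0.001], [-0.0, -0.001, -1.0]]
force: [1.0, 3.5, -0.1]
width: 19.4
grasp_force: 49.8
t: 4.32
tool_pos: [524.7, -215.2, 32.4]
tcp_rot: [[0.957, -0.291, -0.011], [-0.291, -0.957, 0.005], [-0.012, -0.001, -1.0]]
force: [-9.5, 6.3, 10.9]
width: 19.6
grasp_force: 49.8
```

```bash
python3 -m handwheel '0.002 0 0 0 0 0;0.002 0 0 0 0 0;0 0 0 0 0 0'
python3 -m handwheel '0.002 0 0 0 0 0;0.002 0 0 0 0 0;0 0 0 0 0 0'
```

```text
t: 4.57
tool_pos: [532.4, -217.8, 32.5]
tcp_rot: [[0.956, -0.292, -0.003], [-0.292, -0.956, 0.002], [-0.004, -0.001, -1.0]]
force: [-0.5, 3.9, 1.4]
width: 19.4
grasp_force: 49.9
t: 4.82
tool_pos: [538.0, -219.7, 32.4]
tcp_rot: [[0.956, -0.292, -0.001], [-0.292, -0.956, 0.001], [-0.001, -0.001, -1.0]]
force: [-1.8, 3.8, 3.7]
width: 19.9
grasp_force: 49.9
```

Past the catch; pull out fully, then lift.

```bash
python3 -m handwheel '0.004 0 0 0 0 0;0.004 0 0 0 0 0;0.004 0 0 0 0 0;0.004 0 0 0 0 0;0.004 0 0 0 0 0'
python3 -m handwheel '0.006 0 0 0 0 0;0.006 0 0 0 0 0;0 0 0 0 0 0;0 0 0 0 0 0'
python3 -m handwheel '0 0 -0.015 0 0 0;0 0 -0.025 0 0 0;0 0 -0.025 0 0 0;0 0 -0.025 0 0 0;0 0 -0.02 0 0 0'
python3 -m handwheel '0 0 -0.01 0 0 0;0 0 0 0 0 0;0 0 0 0 0 0;0 0 0 0 0 0'
python3 - <<'E'
from h import *
s=sense();K,R,t=cal("wrist");im=get_image("wrist");save("w2",im)
T,p=s["tcp_rot"],s["tool_pos"]
print(p,T.round(4).tolist(),s["t"])
for l in [95,130,60]:
    P=p+T@np.array([l,0,-19.]);print(proj("",P,(K,R,t)))
np.savez("w2",K=K,R=R,t=t,T=T,p=p)
E
```

```text
t: 5.23
tool_pos: [557.9, -227.0, 32.4]
tcp_rot: [[0.957, -0.291, 0.001], [-0.291, -0.957, -0.002], [0.001, 0.001, -1.0]]
force: [-0.5, -0.0, -0.1]
width: 19.5
grasp_force: 49.9
t: 5.57
tool_pos: [569.4, -229.9, 32.5]
tcp_rot: [[0.957, -0.292, 0.001], [-0.292, -0.957, -0.001], [0.001, 0.0, -1.0]]
force: [0.4, 0.1, 0.4]
width: 19.8
grasp_force: 49.9
t: 5.98
tool_pos: [568.6, -229.5, 144.0]
tcp_rot: [[0.956, -0.292, 0.001], [-0.292, -0.956, -0.001], [0.001, 0.0, -1.0]]
force: [1.1, -0.6, -1.5]
width: 19.8
grasp_force: 49.9
t: 6.32
tool_pos: [567.4, -228.8, 150.7]
tcp_rot: [[0.956, -0.292, -0.003], [-0.292, -0.956, 0.001], [-0.003, -0.001, -1.0]]
force: [0.3, 0.3, -1.7]
width: 19.8
grasp_force: 49.9
[ 567.44486314 -228.84378187  150.7499383 ] [[0.9564, -0.2919, -0.0028], [-0.2919, -0.9565, 0.0014], [-0.0031, -0.0005, -1.0]] 6.3167
[316.3400703   98.84235689]
[316.2291166    5.33015792]
[316.43743432 180.90112055]
```

View pics/w2.png

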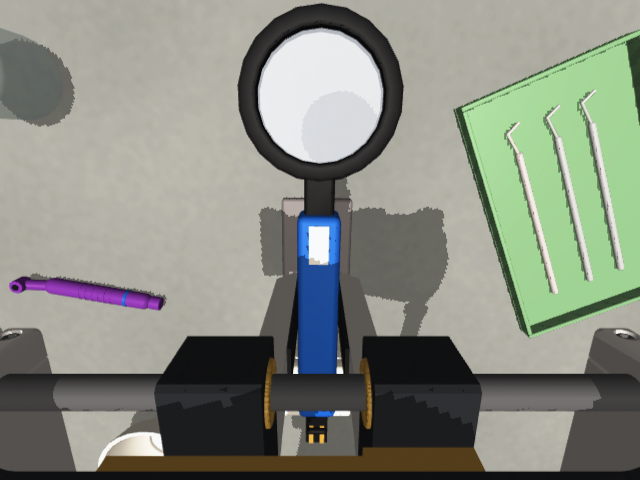

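The loupe is held clear of the socket. The ring spans columns 238–403 and rows 5–182, so it is nearly as modelled. I'll fit its offset from the tool with the ring outline.

```bash
cat >> h.py <<'E'
from scipy.spatial.transform import Rotation as Ro
from scipy.optimize import least_squares
def ringfit(im,d):
    """loupe pose in tool: params lens x,y,z (mm), pitch about tool y"""
    c=(d["K"],d["R"],d["t"]);T,p=d["T"],d["p"]
    g=im.max(2);m=((g<75)).astype(np.uint8);m[195:]=0
    n,L,st,_=cv2.connectedComponentsWithStats(m)
    k=1+np.argmax(st[1:,4]);M=(L==k).astype(np.uint8)
    cs=max(cv2.findContours(M,cv2.RETR_EXTERNAL,cv2.CHAIN_APPROX_NONE)[0],key=len)
    q=cs[:,0,:].astype(float);q=q[(q[:,1]<165)&(q[:,1]>1)]
    a=np.linspace(0,2*np.pi,181)
    def sil(v):
        Rl=Ro.from_rotvec([0,v[3],0]).as_matrix()
        P=[T@(v[:3]+Rl@[35*np.cos(x),35*np.sin(x),h])+p for h in(-6,6) for x in a]
        u=np.array([proj("",P_,c) for P_ in P],np.float32)
        return cv2.convexHull(u)
    def res(v,prior=True):
        h=sil(v);r=[cv2.pointPolygonTest(h,(float(x)+0,float(y)+0),True) for x,y in q[::4]]
        # prior: rigid pivot at grip: dz = -95*pitch... tool z is down
        return np.r_[np.array(r),3*(v[2]-(-19+1.4)+95*v[3])]
    s=least_squares(res,[95,0,-18,0],diff_step=1e-3,x_scale=[1,1,1,.01],loss="soft_l1")
    return s.x,np.abs(s.fun).mean(),len(q)
E
python3 - <<'E'
from h import *
d=dict(np.load("w2.npz"));im=cv2.imread("pics/w2.png")[:,:,::-1]
print(ringfit(im,d))
E
```

```text
(array([ 9.54405449e+01,  1.59141402e+00, -1.34177081e+01, -4.35305173e-02]), np.float64(0.3487997181601762), 389)
```

The loupe is drooped 0.044 rad, so I correct that with tool pitch. Then I travel to 100 mm short of the target and look at the collar and head.

```bash
python3 -m handwheel '0 0 0 0 0.022 0;0 0 0 0 0.0215 0;-0.006 -0.013 0 0 0 0;-0.0106 -0.0238 0 0 0 0;-0.0106 -0.0238 0 0 0 0' >/dev/null
python3 -m handwheel '-0.0106 -0.0238 0 0 0 0;-0.0106 -0.0238 0 0 0 0;-0.0106 -0.0238 0 0 0 0;-0.0106 -0.0238 0 0 0 0;-0.0106 -0.0238 0 0 0 0' >/dev/null
python3 -m handwheel '-0.0106 -0.0238 0 0 0 0;-0.0106 -0.0238 0 0 0 0;-0.0106 -0.0238 0 0 0 0;-0.0106 -0.0238 0 0 0 0;-0.0106 -0.0238 0 0 0 0' >/dev/null
python3 -m handwheel '-0.0106 -0.0238 0 0 0 0;-0.006 -0.013 0 0 0 0;0 0 0 0 0 0;0 0 0 0 0 0;0 0 0 0 0 0'
python3 - <<'E'
from h import *
s=sense();K,R,t=cal("wrist");im=get_image("wrist");save("w3",im)
T,p=s["tcp_rot"],s["tool_pos"];d=dict(K=K,R=R,t=t,T=T,p=p)
np.savez("w3",**d);v=ringfit(im,d);print(v,s["t"]);print("lens",T@v[0][:3]+p)
for P in[(613,203.8,53),(659.3,260.2,152)]:print(proj("",P,(K,R,t)))
E
```

```text
t: 8.03
tool_pos: [522.7, 134.8, 145.3]
tcp_rot: [[0.956, -0.292, 0.04], [-0.291, -0.957, -0.013], [0.042, 0.001, -0.999]]
force: [0.3, -0.5, -2.5]
width: 19.7
grasp_force: 49.9
(array([ 6.29363622e+01,  4.18458047e-14, -1.09511336e+02,  3.59047220e-01]), np.float64(28.084672106713064), 572) 8.0333
lens [578.48658859 117.99211887 257.43092752]
[196.54809592 159.41930233]
[-20.72388807 103.93942147]
```

View pics/w3.png

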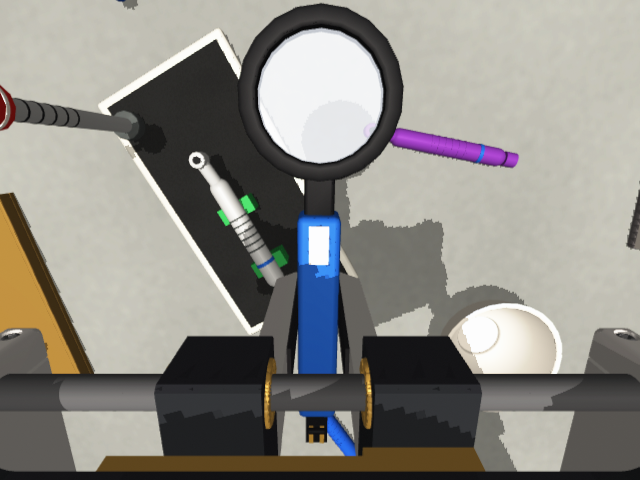

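The head is at (197.5,159.5) against a predicted (196.5,159.4), and the loupe hasn't slipped. The collar is just off the left edge. Next I move over the head, still about 9 mm high.

```bash
python3 -m handwheel '-0.0055 -0.018 0 0 0 0;-0.0055 -0.018 0 0 0 0;-0.0055 -0.018 0 0 0 0;-0.0055 -0.018 0 0 0 0;-0.0033 -0.011 0 0 0 0' >/dev/null
python3 -m handwheel '-0.0033 -0.011 0 0 0 0;0 0 0 0 0 0;0 0 0 0 0 0;0 0 0 0 0 0'
python3 - <<'E'
from h import *
s=sense();K,R,t=cal("wrist");im=get_image("wrist");save("w4",im)
T,p=s["tcp_rot"],s["tool_pos"];d=dict(K=K,R=R,t=t,T=T,p=p);np.savez("w4",**d)
print("lens",T@[95.44,1.59,-13.42]+p, s["t"])
for P in[(613,203.8,53),(659.3,260.2,152),(659.3,260.2,12)]:print(proj("",P,(K,R,t)))
o=np.load("w3.npz");print("head@53",ray("",(197.5,159.5),53,(o["K"],o["R"],o["t"])))
sc=get_image("scene");save("s4",sc);crop=cv2.resize(sc[200:290,330:470],None,fx=4,fy=4,interpolation=cv2.INTER_CUBIC)
save("v4",np.vstack([cv2.resize(im[0:200,120:420],(560,373)),crop[100:327]])[:600])
E
```

```text
t: 8.83
tool_pos: [523.4, 232.4, 144.6]
tcp_rot: [[0.955, -0.292, 0.041], [-0.292, -0.956, -0.014], [0.043, 0.001, -0.999]]
force: [0.5, 0.3, -1.8]
width: 19.3
grasp_force: 49.9
lens [613.56119527 203.18539862 162.10935809] 8.8333
[318.22769074 121.45695398]
[170.12057961  38.75171056]
[237.97328774  90.91177743]
head@53 [612.73043145 203.12360873  53.        ]
```

View pics/w4.png

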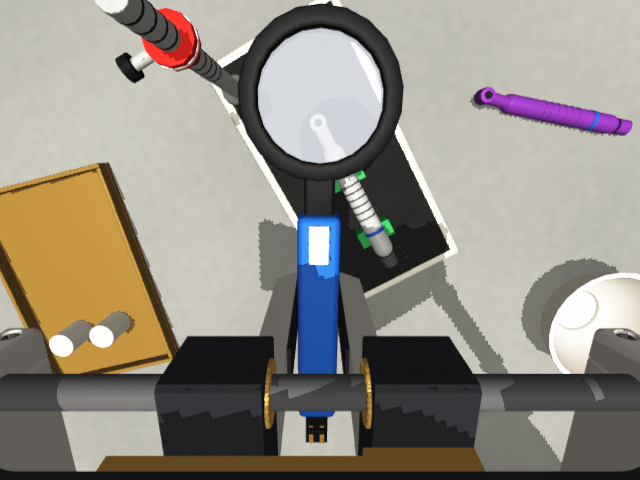

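The collar shows at (170,38), matching the 152 mm prediction of (170,39), and the head shows through the lens at (318,122). I'll refine the collar's pose by fitting its red silhouette.

```bash
python3 - <<'E'
from h import *
d=np.load("w4.npz");c=(d["K"],d["R"],d["t"]);im=cv2.imread("pics/w4.png").astype(int)
m=((im[:,:,2]>90)&(im[:,:,2]>2*im[:,:,1])&(im[:,:,2]>2*im[:,:,0])).astype(np.uint8);m[110:]=0;m[:,230:]=0
ys,xs=np.nonzero(m);print(xs.min(),xs.max(),ys.min(),ys.max())
q=cv2.convexHull(np.stack([xs,ys],1).astype(np.float32))[:,0]
a=np.linspace(0,2*np.pi,121)
def sil(v):
    return cv2.convexHull(np.array([proj("",[v[0]+12*np.cos(x),v[1]+12*np.sin(x),v[2]+h],c) for h in(-5,5) for x in a],np.float32))
for free in (0,1):
    f=(lambda v:np.array([cv2.pointPolygonTest(sil(v),(float(x),float(y)),True) for x,y in q])) 
    g=f if free else (lambda v:np.r_[f(v),5*(v[:2]-[659.3,260.2])])
    s=least_squares(g,[659.3,260.2,152],diff_step=1e-3,loss="soft_l1");print(s.x,np.abs(f(s.x)).mean())
big=cv2.resize(im[0:100,100:230].astype(np.uint8),None,fx=6,fy=6,interpolation=cv2.INTER_NEAREST)
cv2.imwrite("pics/col.png",big)
for z in(148,152,156):print(z,[(proj("",[659.3+12*np.cos(t),260.2+12*np.sin(t),z],c)).round(1).tolist() for t in np.radians([-180,-135,-90,-45])])
E
```

```text
141 200 8 68
[659.44740793 260.65304532 148.39399783] 1.0579581069833417
[662.14703433 262.66729584 142.07879407] 0.39907772583549667
148 [[183.4, 68.3], [197.5, 54.7], [197.7, 33.1], [183.7, 15.9]]
152 [[180.2, 66.3], [194.5, 52.4], [194.8, 30.2], [180.4, 12.5]]
156 [[176.9, 64.2], [191.5, 49.9], [191.7, 27.1], [176.9, 8.9]]
```

View pics/col.png

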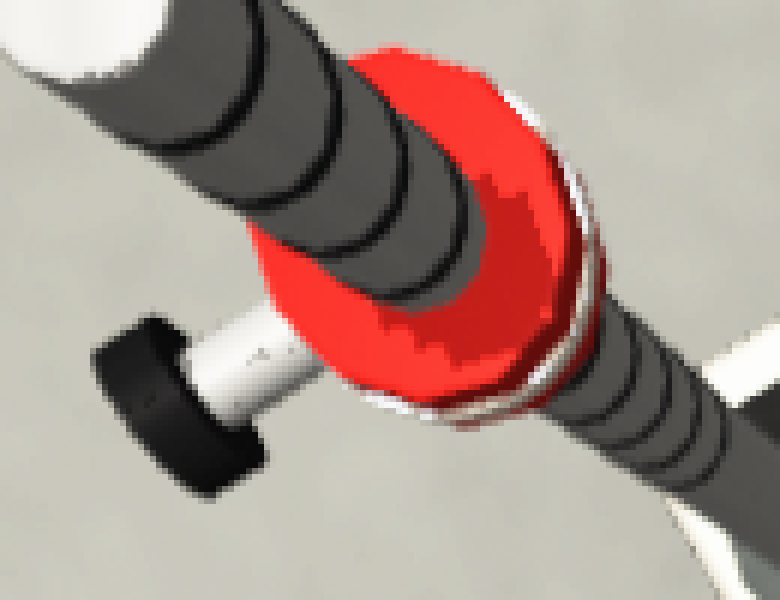

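```bash
python3 - <<'E'
from h import *
d=np.load("w4.npz");c=(d["K"],d["R"],d["t"])
o=lambda L:[(100+x/6-.5,y/6-.5) for x,y in L]
cap=o([(5,55),(40,75),(75,80),(110,76),(135,65),(160,38),(168,15)])
wl=o([(600,270),(545,375),(583,205),(520,110),(470,412),(400,408)])
a=np.linspace(0,2*np.pi,181)
def ring(v,z,r): return np.array([proj("",[v[0]+r*np.cos(x),v[1]+r*np.sin(x),z],c) for x in a],np.float32)
def f(v):
    A=ring(v,200,6);B=ring(v,v[2],12)
    return np.array([cv2.pointPolygonTest(A,p,True) for p in cap]+[cv2.pointPolygonTest(B,p,True) for p in wl])
s=least_squares(f,[659,260,150],diff_step=1e-3,loss="soft_l1");print(s.x,f(s.x).round(1))
# scene: post-top to base ratio
S=cal("scene");T=cal("top")
for z in(144,148,152,156):print(z,proj("",[659.3,260.2,z],S),proj("",[659.3,260.2,z],T))
E
```

```text
[659.0734192  259.97589651 150.4370333 ] [ 0.1  0.1  0.4  0.2 -0.2 -0.3  0.1 -1.1  0.3  0.5  0.8  0.3 -0.4]
144 [441.42905045 239.28226857] [199.52575724 176.49172782]
148 [441.72753406 238.42081456] [199.13391875 176.03024043]
152 [442.02756355 237.55489897] [198.73920923 175.56537168]
156 [442.32915097 236.68448705] [198.34159701 175.09708427]
```

Collar line ≈150.5 mm; lens at ≈162.1. Descend 11.4 mm with a small xy trim, then check.

```bash
python3 -m handwheel '-0.001 -0.0003 0.004 0 0 0;0 0 0.004 0 0 0;0 0 0.0034 0 0 0;0 0 0 0 0 0;0 0 0 0 0 0'
python3 - <<'E'
from h import *
s=sense();K,R,t=cal("wrist");im=get_image("wrist");save("w5",im)
T,p=s["tcp_rot"],s["tool_pos"];L=T@[95.44,1.59,-13.42]+p
print("lens",L,s["t"]);np.savez("w5",K=K,R=R,t=t,T=T,p=p)
tp=get_image("top");sc=get_image("scene");save("t5",tp);save("s5",sc)
a=proj("",L,cal("top"));b=proj("",L,cal("scene"));print(a,b)
f=lambda im,u,k=8,w=45,h=70:cv2.resize(im[int(u[1])-h//2:int(u[1])+h//2,int(u[0])-w:int(u[0])+w//2],None,fx=k,fy=k,interpolation=cv2.INTER_CUBIC)
A=f(tp,a,6,40);B=f(sc,b,6,40);print(A.shape,[int(a[0])-40,int(a[1])-35],[int(b[0])-40,int(b[1])-35])
save("v5",np.hstack([A,B]))
E
```

```text
t: 9.35
tool_pos: [522.8, 233.5, 132.8]
tcp_rot: [[0.956, -0.292, 0.041], [-0.292, -0.956, -0.013], [0.043, 0.001, -0.999]]
force: [-0.2, -0.5, -1.0]
width: 19.5
grasp_force: 49.9
lens [612.97448426 204.32426822 150.26255262] 9.35
[223.04108548 195.10352625] [413.31316069 232.95889128]
(420, 360, 3) [183, 160] [373, 197]
```

View pics/v5.png

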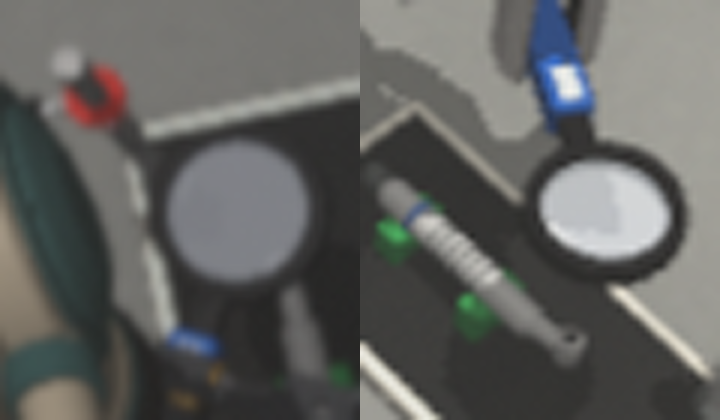

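The overhead view puts the lens at (222.2,194.7) and the scene view at (413.4,232.0), both within a pixel of the prediction. Triangulating for a check against the collar by the same method.

```bash
python3 - <<'E'
from h import *
for u,w in[((222.2,194.7),(413.4,232.0)),((222.2,194.7),(413.4,231.4))]:print(tri([(cal("top"),u),(cal("scene"),w)]))
d=np.load("w5.npz");print(ray("",(320.5,122),53,(d["K"],d["R"],d["t"])))
E
```

```text
[612.72750149 204.91096309 154.16757997]
[612.26438174 204.648659   156.40985189]
[610.61090556 203.86231958  53.        ]
```

Wrist and scene disagree by about 4 mm, the size of the supposed droop. I'll check that droop against the docked picture, where the lens is level at a known 50 mm.

```bash
python3 - <<'E'
from h import *
def fit(name,p,T,c,seed,fixp=None,zfix=None):
    im=cv2.imread(f"pics/{name}.png");m=(im.max(2)<75).astype(np.uint8)
    u0=proj("",p+T@seed,c);n,L,st,_=cv2.connectedComponentsWithStats(m)
    # component containing ring: nearest dark pixel to predicted upper rim
    b=proj("",p+T@(seed+[31,0,0]),c).astype(int);k=L[b[1]+0,b[0]]
    M=(L==k).astype(np.uint8);cs=max(cv2.findContours(M,cv2.RETR_EXTERNAL,cv2.CHAIN_APPROX_NONE)[0],key=len)
    q=cs[:,0,:].astype(float);low=proj("",p+T@(seed-[27,0,0]),c)[1];q=q[q[:,1]<low]
    a=np.linspace(0,2*np.pi,181)
    def sil(v):
        Rl=Ro.from_rotvec([0,v[3],0]).as_matrix()
        return cv2.convexHull(np.array([proj("",T@(v[:3]+Rl@[35*np.cos(x),35*np.sin(x),h])+p,c) for h in(-6,6) for x in a],np.float32))
    def g(w):
        v=np.r_[w[:3],fixp if fixp is not None else w[3]]
        h=sil(v);return np.array([cv2.pointPolygonTest(h,(x,y),True)-.5 for x,y in q[::3]])
    s=least_squares(g,np.r_[seed,0][:4 if fixp is None else 3],diff_step=1e-3,loss="soft_l1")
    J=s.jac;print(name,s.x.round(3),"rms",np.sqrt((s.fun**2).mean()).round(2),len(q),"world",(p+T@s.x[:3]).round(1))
d1=np.load("w1.npz");T1=np.array([[.956,-.2934,-.0009],[-.2934,-.956,.0004],[-.001,-.0001,-1]]);p1=np.array([522.355,-215.27,205.])
fit("w1",p1,T1,(d1["K"],d1["R"],d1["t"]),np.array([95,0,155.]),fixp=0.)
d=np.load("w2.npz")
for f in(0.,-.02,-.043,None): fit("w2",d["p"],d["T"],(d["K"],d["R"],d["t"]),np.array([95,1.,-16.]),fixp=f)
E
```

```text
w1 [ 95.409  -0.273 157.965] rms 0.33 179 world [ 613.5 -242.9   46.9]
w2 [ 95.243   1.594 -14.021] rms 0.39 383 world [ 658.1 -258.2  164.5]
w2 [ 95.301   1.594 -14.115] rms 0.39 383 world [ 658.2 -258.2  164.6]
w2 [ 95.375   1.595 -14.242] rms 0.41 383 world [ 658.2 -258.2  164.7]
w2 [ 94.952   1.587 -13.976   0.178] rms 0.39 383 world [ 657.8 -258.1  164.4]
```

In the docked picture the wrist camera reads about 3 mm low (46.9 instead of 50). So the droop was mostly camera bias, and the lens is now about 3 mm high and 0.03 rad nose-up. Undoing 0.03 rad of pitch fixes both. Then I hold for three seconds.

```bash
python3 -m handwheel '-0.0003 0.0007 0 0 -0.015 0;0 0 0 0 -0.015 0;0 0 0 0 0 0;0 0 0 0 0 0;0 0 0 0 0 0'
python3 - <<'E'
from h import *
s=sense();tp=get_image("top");sc=get_image("scene");save("t6",tp);save("s6",sc)
K,R,t=cal("wrist");im=get_image("wrist");save("w6",im)
T,p=s["tcp_rot"],s["tool_pos"];print("lens",T@[95.3,1.59,-16.8]+p)
def glass(a,box):
    x,y,w,h=box;c=a[y:y+h,x:x+w].max(2);m=(c>95).astype(np.uint8);n,L,st,ce=cv2.connectedComponentsWithStats(m)
    return [(st[i].tolist(),(ce[i]+[x,y]).round(2).tolist()) for i in range(1,n) if 200<st[i,4]<1500]
A=glass(tp,(205,178,35,35));B=glass(sc,(395,215,38,34));print(A,B)
if len(A)==1 and len(B)==1: print(tri([(cal("top"),A[0][1]),(cal("scene"),B[0][1])]))
E
```

```text
t: 9.92
tool_pos: [522.7, 233.1, 133.2]
tcp_rot: [[0.956, -0.292, 0.013], [-0.292, -0.956, -0.004], [0.013, 0.0, -1.0]]
force: [-0.1, 0.7, -0.7]
width: 19.7
grasp_force: 49.9
lens [613.14141562 203.78657233 151.25607682]
[([7, 6, 23, 23, 419], [222.77, 194.8])] [([0, 0, 38, 34, 537], [419.1, 227.57]), ([7, 9, 22, 18, 299], [412.9, 232.49])]
```

Lens ≈(613.1,203.8,151.3) over head (612.9,203.6) with the collar at 150.5. Holding now.

```bash
python3 -c "
from h import *
print(tri([(cal('top'),(222.77,194.8)),(cal('scene'),(412.9,232.49))]))"
python3 -m handwheel '0 0 0 0 0 0;0 0 0 0 0 0;0 0 0 0 0 0;0 0 0 0 0 0;0 0 0 0 0 0' >/dev/null
python3 -m handwheel '0 0 0 0 0 0;0 0 0 0 0 0;0 0 0 0 0 0;0 0 0 0 0 0;0 0 0 0 0 0' >/dev/null
python3 -m handwheel '0 0 0 0 0 0;0 0 0 0 0 0;0 0 0 0 0 0;0 0 0 0 0 0;0 0 0 0 0 0' >/dev/null
python3 -m handwheel '0 0 0 0 0 0;0 0 0 0 0 0;0 0 0 0 0 0;0 0 0 0 0 0;0 0 0 0 0 0' >/dev/null
python3 -m handwheel '0 0 0 0 0 0;0 0 0 0 0 0;0 0 0 0 0 0;0 0 0 0 0 0;0 0 0 0 0 0' >/dev/null
python3 -m handwheel '0 0 0 0 0 0;0 0 0 0 0 0;0 0 0 0 0 0;0 0 0 0 0 0;0 0 0 0 0 0' >/dev/null
python3 -m handwheel '0 0 0 0 0 0;0 0 0 0 0 0;0 0 0 0 0 0;0 0 0 0 0 0;0 0 0 0 0 0' >/dev/null
python3 -m handwheel '0 0 0 0 0 0;0 0 0 0 0 0;0 0 0 0 0 0;0 0 0 0 0 0;0 0 0 0 0 0' >/dev/null
python3 -m handwheel '0 0 0 0 0 0;0 0 0 0 0 0;0 0 0 0 0 0;0 0 0 0 0 0;0 0 0 0 0 0' >/dev/null
python3 -m handwheel '0 0 0 0 0 0;0 0 0 0 0 0;0 0 0 0 0 0;0 0 0 0 0 0;0 0 0 0 0 0'
```

```text
[612.74978469 203.74920143 152.80594289]
t: 14.23
tool_pos: [522.6, 233.2, 133.2]
tcp_rot: [[0.956, -0.292, 0.013], [-0.292, -0.956, -0.004], [0.014, 0.0, -1.0]]
force: [0.4, -0.3, -1.3]
width: 19.7
grasp_force: 49.9
```

Held steady for over 4 s, with the lens height within about 2 mm of the collar line by both methods. Handing in.

```bash
python3 -c "
from workcell import job
print(job.finish_job())"
```

```text
the job is handed in; nothing more can be done
None
```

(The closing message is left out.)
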